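Fetch the hemmed-in manifold block for an order

TASK

Lift the red, yellow and green flanges out of the blue stock tray and stand all three on the black mat, leaving the aluminium manifold block where it is. Then fetch the block into the red order tray, flat and centred on the white outline with its length along it, and only then put every flange back upright and square in exactly the place where it stood at the start. Leave the brass bush in the blue tray and the bearing ring in the order tray where they lie.

Things in the scene. Friction and masses are not known exactly. Their poses are not given: they have to be found in the camera images.
- flange_red: Red loose pipe flange, 0.45 kg: square plate 60 x 60 x 14 mm with a round upright neck, 28 mm across, in its middle, 60 mm high in all. Origin: centre of the underside; x, y along the plate's sides. Starts upright in the blue tray, its x within 0.04 rad of the tray's x, 4 to 9 mm from the manifold, at one of 3 places (2 side by side, about 10 mm apart, at the tray's -x end; 1 at +x).
- flange_yellow: Yellow loose pipe flange, 0.45 kg: square plate 60 x 60 x 14 mm with a round upright neck, 28 mm across, in its middle, 60 mm high in all. Origin: centre of the underside; x, y along the plate's sides. Starts upright in the blue tray, its x within 0.04 rad of the tray's x, 4 to 9 mm from the manifold, at one of 3 places (2 side by side, about 10 mm apart, at the tray's -x end; 1 at +x).
- flange_green: Green loose pipe flange, 0.45 kg: square plate 60 x 60 x 14 mm with a round upright neck, 28 mm across, in its middle, 60 mm high in all. Origin: centre of the underside; x, y along the plate's sides. Starts upright in the blue tray, its x within 0.04 rad of the tray's x, 4 to 9 mm from the manifold, at one of 3 places (2 side by side, about 10 mm apart, at the tray's -x end; 1 at +x).
- manifold: Bare aluminium manifold block with 3 flat round brass plugs on top, loose, 0.42 kg, 96 x 40 mm, 36 mm high. Origin: centre of its underside; x along the 96 mm length, y across the 40 mm width. Starts in the middle of the blue tray, its length along the tray's y, hemmed in by the three flanges.
- bay: Blue stock tray with a grey floor, fixed to the table, 206 mm (x) by 190 mm (y) outside; floor 4 mm above the table, a 5 mm thick rim rising to 14 mm above the table. Origin: centre of its underside, at table height; its x points away from the robot, give or take 0.15 rad.
- side_mat: Black rubber mat with two yellow stripes along its long edges, fixed, 260 mm (x) by 150 mm (y), 3 mm thick, empty at the start; on the left or the right of the blue tray. Origin: centre of its underside, at table height.
- order_tray: Red order tray, fixed, on the other side of the blue tray from the mat; floor 4 mm and 5 mm thick rim 16 mm above the table. Origin: at table height under the centre of the white outline on its floor (118 mm along x, 62 mm along y), where the manifold goes, length along x. The tray spans -85 to +155 mm in x and -90 to +90 mm in y.
- bush: Small brass bush lying flat in the +x, +y corner of the blue tray, 26 mm in diameter, 16 mm high, loose; to be left alone. Origin: centre of its underside.
- bearing: Steel ball-bearing ring lying flat in the red order tray, about 90 to 115 mm along the tray's x from the outline's centre, 42 mm in diameter, 14 mm high, loose; to be left alone. Origin: centre of its underside.
Mind the look-alikes: they are no part of the job. What is shaped like the flange_green but purple is not meant.

How it is judged:
On the way, in this order (a step that is already met when the one before it is completed fails the run):
1. all three flanges stand on the black mat while the manifold block is still in its place (x of flange_red in the frame of side_mat between -0.13 and 0.13 m and y of flange_red in the frame of side_mat between -0.075 and 0.075 m and height (world z) of each of flange_red, flange_yellow, flange_green below 0.012 m and angle between each of flange_red, flange_yellow, flange_green's own z axis and vertical below 0.1 rad and linear speed of each of flange_red, flange_yellow, flange_green below 0.03 m/s and x of flange_yellow in the frame of side_mat between -0.13 and 0.13 m and y of flange_yellow in the frame of side_mat between -0.075 and 0.075 m and x of flange_green in the frame of side_mat between -0.13 and 0.13 m and y of flange_green in the frame of side_mat between -0.075 and 0.075 m and distance of manifold from where it was at the start of the episode below 0.02 m), for 0.2 s.
2. the manifold block lies on the white outline in the order tray while all three flanges stand on the mat (horizontal distance between manifold and order_tray below 0.015 m and angle between the x axis of manifold and the x axis of order_tray, either way round below 0.15 rad and height (world z) of each of manifold, flange_red, flange_yellow, flange_green below 0.012 m and angle between each of manifold, flange_red, flange_yellow, flange_green's own z axis and vertical below 0.1 rad and linear speed of each of manifold, flange_red, flange_yellow, flange_green below 0.03 m/s and x of flange_red in the frame of side_mat between -0.13 and 0.13 m and y of flange_red in the frame of side_mat between -0.075 and 0.075 m and x of flange_yellow in the frame of side_mat between -0.13 and 0.13 m and y of flange_yellow in the frame of side_mat between -0.075 and 0.075 m and x of flange_green in the frame of side_mat between -0.13 and 0.13 m and y of flange_green in the frame of side_mat between -0.075 and 0.075 m), for 0.2 s.
At the end, for the whole second after the job is handed in: The manifold lies flat in the red order tray, its centre within 15 mm of the outline's centre and its length within 0.15 rad of the outline's; each flange stands upright within 15 mm of where it stood at the start, its sides within 0.2 rad of the blue tray's; all at rest (horizontal distance between manifold and order_tray below 0.015 m and angle between the x axis of manifold and the x axis of order_tray, either way round below 0.15 rad and height (world z) of manifold below 0.012 m and angle between each of manifold, flange_red, flange_yellow, flange_green's own z axis and vertical below 0.1 rad and linear speed of each of manifold, flange_red, flange_yellow, flange_green below 0.03 m/s and distance of each of flange_red, flange_yellow, flange_green from where it was at the start of the episode below 0.015 m and (angle between the x axis of flange_red and the x axis of bay, either way round below 0.2 rad or angle between the x axis of flange_red and the y axis of bay, either way round below 0.2 rad) and (angle between the x axis of flange_yellow and the x axis of bay, either way round below 0.2 rad or angle between the x axis of flange_yellow and the y axis of bay, either way round below 0.2 rad) and (angle between the x axis of flange_green and the x axis of bay, either way round below 0.2 rad or angle between the x axis of flange_green and the y axis of bay, either way round below 0.2 rad)); the robot touches nothing.
It fails at once if the brass bush is shifted more than 15 mm (distance of bush from where it was at the start of the episode above 0.015 m).
It fails at once if the bearing ring is shifted more than 15 mm (distance of bearing from where it was at the start of the episode above 0.015 m).
It also fails if it takes over 136 s, if anything falls off the work surface, if the arm or the gripper's body presses on something with over 40 N, if the wrist force passes 120 N, or if a joint passes its speed limit or range.

ROBOT

A 6-joint arm with a two-finger parallel gripper is mounted at the origin on the work surface. World frame = base frame: x ahead of the robot, y to its left, z up, the work surface at z = 0. Lengths are in m, angles in rad, forces in N, time in s.
With the tool pointing down it reaches from about 0.225 to 0.875 m from the base axis. Payload 3.4 kg.
Tool frame: the origin (TCP) lies midway between the tips of the shut fingers; the grasp point (between the pads) lies 19 mm behind it; z points along the fingers, y is the direction in which the jaws open and shut (so a half turn about z gives the same grasp; the last joint's range is limited). The gripper opens to 85 mm and grips with 20 to 120 N. Pads are 22 mm wide; open, the fingers measure 114 mm over their backs; the gripper's body (76 mm by 85 mm) begins 54 mm behind the grasp point. The pads swing forward as they close: fully open they stand 13 mm farther back than shut.
Start: joints at [1.041, 0.276, 1.505, -0, 1.361, -0.121], TCP at [0.229, 0.528, 0.207] pointing down, gripper open.
Joint ranges: [-2.89, 2.89], [-0.75, 2.08], [0.22, 2.7], [-1.18, 4.32], [0.11, 2.71], [-2.7, 2.7]. Speed limits (rad/s): [2.57, 2.57, 3.14, 3.14, 3.14, 3.14].

INTERFACE

Orientations are given as a rotation vector (axis times angle).
In Python, from cell import * gives the robot as it stands.
- The arm moves only by the shell command python3 -m jog 'ROWS'. ROWS is JSON, a list that holds one entry, the list of rows, each a list of 7 numbers: the shift along the tool's x, y, z in units of 25 mm (1.0 is 25 mm), then the turn, a rotation vector about the tool's x, y, z in rad, then the closure, from 0 (fully open) to 1 (shut). In form: [[[x, y, z, rx, ry, rz, gripper], ...]]. A call has 1 to 8 rows; each row is the pose to reach, as a shift and turn from the pose commanded when the call began, along the tool's axes at that moment; what a row does not reach only later rows make up. A row lasts 1/10 s, in which the tool goes at most 50 mm and 8.59 degrees, less where a joint would pass 70% of its speed; a pose out of reach is approached as far as the arm can. A call with a gripper value outside its range is refused whole. The fingers move at their own pace and stop on an object; the grip force is fixed at half the most. Time passes only in rows, so rows that repeat a pose let the fingers close. It gives the time, the measured TCP pose, the force and the opening at its end, in the units of the state.
- read_state(): the state, without advancing time (a new reading comes with each control period).
- snapshot(name): name is "side" or "top"; returns the picture (400x640x3 uint8, red, green, blue); there is no depth.
- calibration(name): a dict with "K" (3x3 intrinsics, pixels), "extrinsics" (4x4, takes a point from world to camera coordinates). Camera axes: x right, y down, z forward; pixel columns grow to the right and rows downward; lengths in m; the calibration is good to about 2 mm. A picture is of the moment at which its call begins. calibration takes no time and is no camera call.
- sign_off(): hands the job in, once; it reports no verdict.
Trained networks look in the newest picture that a camera, given by its name, has taken for a name from the list of things; names that differ only in an ending like _2 or _b are one class to them, and where a whole thing is asked for, a point or a joint stands for the part that bears it (a point fixed in the world has none). Each returns a list of dicts, best first, with "confidence" (0 to 1); they miss things now and then, are a little off and sometimes report something else, mostly with a low value. They report only what shows in the picture. A call takes as long as a camera call. They do not tell look-alikes from the thing itself.
- cut_out(camera, target): "mask" (400x640 bool, what is visible of it) and "rect" ([left, top, width, height] in pixels, round what is visible of it).
The state is a dict: "clock": time; "joint_pos": joint angles; "dq": joint speeds; "joint_efforts": joint torques, N m; "tcp_pos": TCP position; "tcp_rot": TCP orientation; "contact_force": force on the tool from outside, world axes, zero at the start; "moment": the same for the moment, N m; "finger_gap": finger opening in m.
Only numpy, scipy, OpenCV 4.12 (cv2) and the standard library are available. Lean on these libraries where they do the work, as an engineer would, in place of code of your own. Each camera call takes 0.05 s, during which the arm holds its last target. There are 200 camera calls.

## Working session

There is one attempt and no reset: what is moved stays moved. The work goes in short steps, Python scripts to look and compute and a shell command to move; the robot and the scene stay as the last step left them, time stands still between calls to the robot, and variables do not carry over. Pictures are saved under pics/ and viewed, about 12 in all and at most 16, crops included, and the job is handed in when it is done.

```bash
mkdir -p pics; ls; python3 - <<'E'
from cell import *
import cv2
for n in("top","side"):
    im=snapshot(n); cv2.imwrite(f"pics/{n}0.png",im[:,:,::-1])
    c=calibration(n); print(n,c["K"],c["extrinsics"])
s=read_state(); print(s)
E
```

```text
pics
top [[441.59737937   0.         322.89654476]
 [  0.         441.59737937 186.6716176 ]
 [  0.           0.           1.        ]] [[ 2.11332887e-02 -9.99769548e-01  3.77300031e-03 -3.47885422e-03]
 [-9.88656549e-01 -2.14593775e-02 -1.48653032e-01  4.87250334e-01]
 [ 1.48699741e-01 -5.88674029e-04 -9.88882218e-01  8.91532202e-01]
 [ 0.00000000e+00  0.00000000e+00  0.00000000e+00  1.00000000e+00]]
side [[371.44552997   0.         322.32920358]
 [  0.         371.44552997 197.20194084]
 [  0.           0.           1.        ]] [[ 0.92747728 -0.37354247 -0.01587209 -0.47522698]
 [-0.28782779 -0.68627171 -0.66797179  0.15862108]
 [ 0.23862326  0.62409708 -0.74401732  0.73171613]
 [ 0.          0.          0.          1.        ]]
{'clock': 0.1, 'joint_pos': array([ 1.04099731e+00,  2.76529266e-01,  1.50597962e+00,  2.02016316e-05,
        1.36070115e+00, -1.20997361e-01]), 'dq': array([ 0.00189559, -0.00024442, -0.00329932, -0.00146434,  0.00046468,
        0.00099994]), 'joint_efforts': array([ 9.41254984e-04, -4.17699766e+01, -2.46407264e+01, -2.33681512e-04,
        5.73613273e-03, -2.38026848e-05]), 'tcp_pos': array([0.2283124 , 0.52718947, 0.20603838]), 'tcp_rot': array([-6.37579607e-01, -3.07566657e+00,  2.39693516e-03]), 'contact_force': array([-0.55590647,  0.26336884, -0.02147669]), 'moment': array([ 0.0154971 , -0.001451  , -0.03490312]), 'finger_gap': 0.08523813210041385}
```

View pics/top0.png

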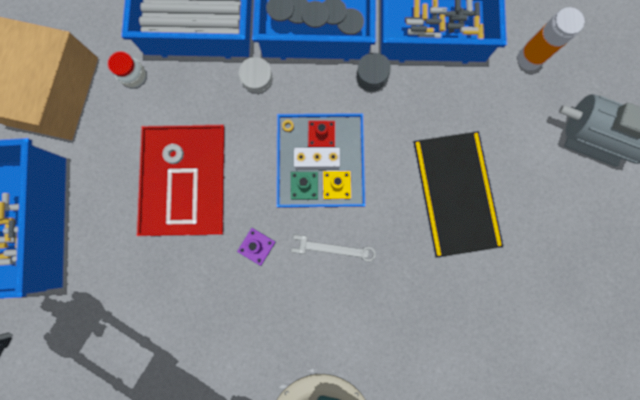

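View pics/side0.png

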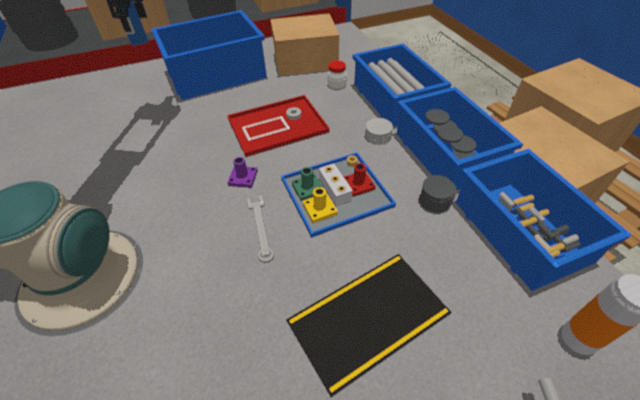

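Top picture: red flange at (321,132), green at (304,185), yellow at (337,184), manifold at (317,157), bush at (287,126). The order tray is on the left with its outline at (182,196) and the bearing at (172,153). The mat is on the right at (459,194). The only look-alike is the purple flange at (256,246), which stands outside the tray, so I'm not using it. The three I want are the ones inside the blue tray.

```bash
cat > h.py <<'E'
from cell import *
import numpy as np, cv2
from scipy.optimize import minimize
from scipy.spatial.transform import Rotation as R
def proj(P,cam="top"):
    c=calibration(cam);P=np.atleast_2d(P)
    q=(c["extrinsics"][:3,:3]@P.T).T+c["extrinsics"][:3,3]; q=(c["K"]@q.T).T
    return q[:,:2]/q[:,2:]
def unproj(uv,z,cam="top"):
    c=calibration(cam);E=c["extrinsics"];d=E[:3,:3].T@np.linalg.solve(c["K"],[*uv,1.]);o=-E[:3,:3].T@E[:3,3]
    return o+d*(z-o[2])/d[2]
def box(x0,x1,y0,y1,z0,z1): return np.array([[x,y,z] for x in(x0,x1) for y in(y0,y1) for z in(z0,z1)])
t=np.linspace(0,2*np.pi,24,endpoint=False)
neck=np.array([[.014*np.cos(a),.014*np.sin(a),z] for a in t for z in(.014,.06)])
FL=[box(-.03,.03,-.03,.03,0,.014),neck]
MODELS=dict(flange=FL,manifold=[box(-.048,.048,-.02,.02,0,.036)],bay=[box(-.103,.103,-.095,.095,0,.014)],
 side_mat=[box(-.13,.13,-.075,.075,0,.003)],order_tray=[box(-.085,.155,-.09,.09,0,.016)])
def polys(m,p,z0,cam):
    c,s=np.cos(p[2]),np.sin(p[2]);M=np.array([[c,-s,0],[s,c,0],[0,0,1]])
    return [cv2.convexHull(proj(x@M.T+[p[0],p[1],z0],cam).astype(np.float32)) for x in m]
def render(m,p,z0,cam,S=4):
    im=np.zeros((400*S,640*S),np.uint8)
    for q in polys(m,p,z0,cam): cv2.fillPoly(im,[np.round(((q+.5)*S-.5)*16).astype(np.int32)],1,shift=4)
    return im.astype(bool)
def fit(mask,m,z0,p,cam="top"):
    b=cv2.resize(mask.astype(np.uint8),None,fx=4,fy=4,interpolation=cv2.INTER_NEAREST).astype(bool)
    f=lambda p:1-(b&(r:=render(m,p,z0,cam))).sum()/(b|r).sum()
    p=np.array(p,float);sx=np.vstack([p,p+[.01,0,0],p+[0,.01,0],p+[0,0,.08]])
    r=minimize(f,p,method="Nelder-Mead",options=dict(initial_simplex=sx,xatol=2e-4,fatol=1e-4,maxiter=120))
    return r.x,1-r.fun
def pose():
    s=read_state();M=R.from_rotvec(s["tcp_rot"]).as_matrix();return s,s["tcp_pos"],M
def go(xyz,yaw):
    """tool shift (25mm units) and rz to reach xyz, tool y axis along yaw (mod pi), pointing down"""
    s,p,M=pose();y=np.arctan2(M[1,1],M[0,1]);d=(yaw-y+np.pi/2)%np.pi-np.pi/2
    ry=(R.from_matrix(M).inv()*R.from_rotvec([0,0,d])*R.from_matrix(M)).as_rotvec()
    print("shift",np.round(M.T@(np.array(xyz)-p)/.025,2),"rz",np.round(ry,3),"q6",round(s["joint_pos"][5],2),"yaw now",round(y,3))
E
python3 - <<'E'
from h import *
import json
im=snapshot("top");out=im[:,:,::-1].copy();side=snapshot("side")[:,:,::-1].copy();res={}
px=dict(bay=(320,160),side_mat=(459,194),order_tray=(181,180),manifold=(317,157),flange_red=(321,134),flange_yellow=(337,184),flange_green=(304,185))
for n,c in px.items():
    L=cut_out("top",n)
    def dist(d): x,y,w,h=d["rect"];return np.hypot(x+w/2-c[0],y+h/2-c[1])
    print(n,[(d["rect"],round(d["confidence"],2)) for d in L][:4])
    L=[d for d in L if dist(d)<20]
    if not L: print("MISS");continue
    fl=n[:6]=="flange";m=MODELS["flange" if fl else n];z0=.004 if fl or n=="manifold" else 0
    p0=unproj(c,z0+.01);yaw=res.get("bay",[0,0,0])[2]+(np.pi/2 if n=="manifold" else 0)
    if n=="side_mat": yaw=.15
    best,sc=fit(L[0]["mask"],m,z0,[p0[0]-(.03 if n=="order_tray" else 0),p0[1],yaw])
    res[n]=best.tolist();print("  ",np.round(best,4),round(sc,3))
    for cam,o in(("top",out),("side",side)):
        for q in polys(m,best,z0,cam): cv2.polylines(o,[np.round(q*16).astype(int)],True,(255,0,255),1,shift=4)
json.dump(res,open("start.json","w"))
a=cv2.resize(out[95:265,130:330],None,fx=3,fy=3);cv2.imwrite("pics/fitL.png",cv2.resize(out[100:265,130:510],(800,348)))
cv2.imwrite("pics/fit.png",np.vstack([cv2.resize(out[105:265,130:510],(760,320),interpolation=2),cv2.resize(side[140:250,220:480],(660,279),interpolation=2)[:, :660] if 0 else cv2.copyMakeBorder(cv2.resize(side[140:250,220:480],(660,279),interpolation=2),0,0,0,100,0)]))
go([.5,0,.2],0)
for n in("bearing","bush"):
    d=cut_out("top",n)[0];x,y,w,h=d["rect"];print(n,unproj((x+w/2,y+h/2),.016))
E
```

```text
bay [([276.8, 112.9, 85.7, 96.5], 0.8)]
   [0.5524 0.015  0.0348] 0.54
side_mat [([415.4, 133.5, 90.5, 125.8], 0.68)]
   [ 0.4863 -0.2853  0.1788] 0.985
order_tray [([136.8, 121.1, 90.4, 117.1], 0.78), ([278.3, 121.9, 14.4, 8.6], 0.16)]
   [0.4669 0.3137 0.0352] 0.948
manifold [([292.9, 146.4, 50.8, 20.4], 0.8)]
   [0.5515 0.0231 1.605 ] 0.946
flange_red [([305.3, 121.0, 34.1, 27.0], 0.83)]
   [0.6091 0.0143 0.0135] 0.947
flange_yellow [([324.6, 169.4, 23.1, 31.7], 0.8)]
   [ 0.4963 -0.0222  0.038 ] 0.939
flange_green [([238.6, 225.2, 35.5, 40.4], 0.7), ([291.8, 171.6, 27.2, 24.9], 0.65), ([295.8, 147.1, 48.7, 19.3], 0.6)]
   [0.4936 0.0486 0.0324] 0.978
shift [-18.35 -15.05   0.27] rz [ 0.    -0.     1.162] q6 -0.12 yaw now 1.162
bearing [0.55931679 0.33411298 0.016     ]Traceback (most recent call last):
  File "<stdin>", line 23, in <module>
IndexError: list index out of range
```

View pics/fit.png

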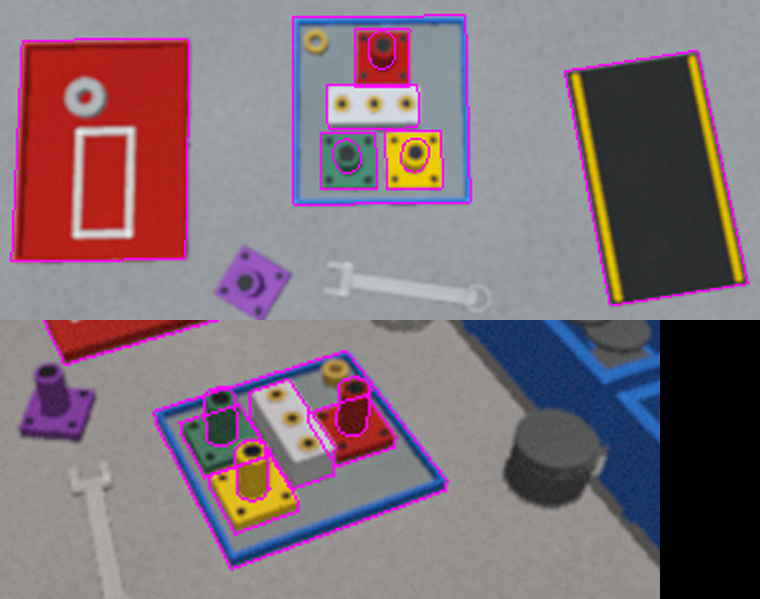

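The fits overlay well in both views, with gaps of 5 to 8 mm to the manifold and 11 mm between the two -x flanges. I'm picking yellow first, by the neck, with the jaws half shut and along the tray's y.

```bash
python3 - <<'E'
from h import *
go([.4963,-.0222,.13],1.606)
E
```

```text
shift [-18.57 -15.92   3.07] rz [ 0.     0.    -0.444] q6 -0.12 yaw now 1.162
```

```bash
python3 -m jog '[[[-18.57,-15.92,3,0,0,-0.444,0.42],[-18.57,-15.92,3,0,0,-0.444,0.42],[-18.57,-15.92,3,0,0,-0.444,0.42],[-18.57,-15.92,3,0,0,-0.444,0.42],[-18.57,-15.92,3,0,0,-0.444,0.42],[-18.57,-15.92,3,0,0,-0.444,0.42],[-18.57,-15.92,3,0,0,-0.444,0.42],[-18.57,-15.92,3,0,0,-0.444,0.42]]]'; python3 - <<'E'
from h import *
go([.4963,-.0222,.13],1.606)
E
```

```text
clock: 1.45
tcp_pos: [0.3995, 0.1769, 0.1594]
tcp_rot: [-0.056, 3.14, 0.001]
contact_force: [1.3, -0.4, 0.3]
finger_gap: 0.0495
shift [-3.58 -8.1   1.18] rz [ 0. -0.  0.] q6 -1.35 yaw now 1.606
```

```bash
python3 -m jog '[[[-3.58,-8.1,1.2,0,0,0,0.42],[-3.58,-8.1,1.2,0,0,0,0.42],[-3.58,-8.1,1.2,0,0,0,0.42],[-3.58,-8.1,1.2,0,0,0,0.42],[-3.58,-8.1,1.2,0,0,0,0.42],[-3.58,-8.1,1.2,0,0,0,0.42],[-3.58,-8.1,1.2,0,0,0,0.42],[-3.58,-8.1,1.2,0,0,0,0.42]]]'; python3 - <<'E'
from h import *
go([.4963,-.0222,.03],1.606)
E
```

```text
clock: 2.25
tcp_pos: [0.4947, -0.0195, 0.1293]
tcp_rot: [0.057, -3.141, -0.001]
contact_force: [0.3, 0.2, -0.8]
finger_gap: 0.0497
shift [-0.06 -0.11  3.97] rz [-0.    -0.     0.001] q6 -1.79 yaw now 1.607
```

```bash
python3 -m jog '[[[0,-0.05,2,0,0,0,0.42],[0,-0.05,3,0,0,0,0.42],[0,-0.05,4,0,0,0,0.42],[0,-0.05,4,0,0,0,0.42]]]'; python3 - <<'E'
from h import *
go([.4963,-.0222,.03],1.606)
cv2.imwrite("pics/y1.png",np.hstack([cv2.resize(snapshot("top")[120:240,250:390,::-1],(400,343)),cv2.resize(snapshot("side")[120:240,250:390,::-1],(400,343))]))
E
```

```text
clock: 2.65
tcp_pos: [0.492, -0.0198, 0.0269]
tcp_rot: [0.059, -3.134, -0.003]
contact_force: [-1.2, -0.2, 0.2]
finger_gap: 0.0497
shift [-0.17 -0.1  -0.13] rz [-0.    -0.     0.002] q6 -1.79 yaw now 1.608
```

View pics/y1.png

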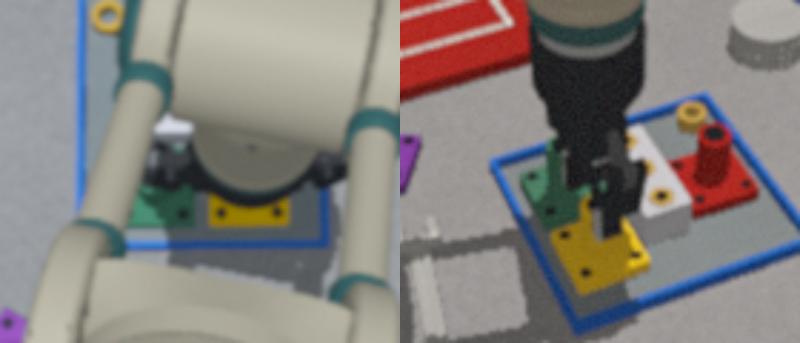

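The side crop shows the fingers straddling the yellow neck (at about 605,190), with the green and red flanges undisturbed. I'm closing now.

```bash
python3 -m jog '[[[-0.1,-0.08,0,0,0,0,0.42],[-0.1,-0.08,0,0,0,0,1],[-0.1,-0.08,0,0,0,0,1],[-0.1,-0.08,0,0,0,0,1],[-0.1,-0.08,0,0,0,0,1],[-0.1,-0.08,0,0,0,0,1]]]'; python3 -m jog '[[[0,0,-1,0,0,0,1],[0,0,-2.5,0,0,0,1],[0,0,-4,0,0,0,1],[0,0,-4,0,0,0,1]]]';python3 - <<'E'
from h import *
go([.565,-.271,.14],1.606)
E
```

```text
clock: 3.35
tcp_pos: [0.4994, -0.024, 0.0309]
tcp_rot: [-0.055, 3.138, -0.001]
contact_force: [0.0, -0.3, 5.7]
finger_gap: 0.0252
clock: 3.75
tcp_pos: [0.5018, -0.0245, 0.134]
tcp_rot: [-0.055, 3.13, -0.003]
contact_force: [1.4, -0.7, -4.4]
finger_gap: 0.0249
shift [-2.18 -9.95 -0.19] rz [-0. -0. -0.] q6 -1.79 yaw now 1.606
```

```bash
python3 -m jog '[[[-0.5,-2,0,0,0,0,1],[-0.9,-4,0,0,0,0,1],[-1.3,-6,0,0,0,0,1],[-1.75,-8,0,0,0,0,1],[-2.1,-9.6,0,0,0,0,1],[-2.18,-9.95,0,0,0,0,1],[-2.18,-9.95,0,0,0,0,1],[-2.18,-9.95,0,0,0,0,1]]]';python3 - <<'E'
from h import *
go([.565,-.271,.031],1.606)
E
```

```text
clock: 4.55
tcp_pos: [0.5597, -0.2688, 0.1274]
tcp_rot: [0.055, -3.138, -0.005]
contact_force: [0.6, 0.6, -5.1]
finger_gap: 0.0246
shift [-0.22 -0.11  3.86] rz [ 0.  0. -0.] q6 -2.17 yaw now 1.606
```

```bash
python3 -m jog '[[[-0.1,0,1.5,0,0,0,1],[-0.1,0,2.8,0,0,0,1],[-0.1,0,3.6,0,0,0,1],[-0.1,0,3.7,0,0,0,1],[-0.1,0,3.7,0,0,0,1],[-0.1,0,3.7,0,0,0,1]]]';python3 - <<'E'
from h import *
go([.565,-.271,.031],1.606)
E
```

```text
clock: 5.15
tcp_pos: [0.5648, -0.2701, 0.0383]
tcp_rot: [-0.057, 3.139, -0.002]
contact_force: [-0.3, -0.6, -4.3]
finger_gap: 0.025
shift [-0.   -0.03  0.29] rz [0.    0.    0.001] q6 -2.16 yaw now 1.607
```

```bash
python3 -m jog '[[[0,0,0.2,0,0,0,1],[0,0,0.3,0,0,0,1],[0,0,0.3,0,0,0,1],[0,0,0.3,0,0,0,0.42],[0,0,0.3,0,0,0,0.42],[0,0,0.3,0,0,0,0.42],[0,0,0.3,0,0,0,0.42]]]';python3 -m jog '[[[0,0,-1,0,0,0,0.42],[0,0,-2.5,0,0,0,0.42],[0,0,-4,0,0,0,0.42],[0,0,-4,0,0,0,0.42]]]';python3 - <<'E'
from h import *
go([.4936,.0486,.131],1.606)
E
```

```text
clock: 5.85
tcp_pos: [0.564, -0.2706, 0.0295]
tcp_rot: [-0.055, 3.14, -0.001]
contact_force: [-0.2, -0.5, -0.3]
finger_gap: 0.0495
clock: 6.25
tcp_pos: [0.5673, -0.2726, 0.1353]
tcp_rot: [-0.055, 3.131, -0.01]
contact_force: [0.6, -0.4, 0.1]
finger_gap: 0.05
shift [ 2.5  12.94  0.06] rz [-0. -0. -0.] q6 -2.16 yaw now 1.606
```

```bash
python3 -m jog '[[[0.4,2,0,0,0,0,0.42],[0.8,4,0,0,0,0,0.42],[1.2,6,0,0,0,0,0.42],[1.6,8,0,0,0,0,0.42],[2,10,0,0,0,0,0.42],[2.4,12,0,0,0,0,0.42],[2.5,12.94,0,0,0,0,0.42],[2.5,12.94,0,0,0,0,0.42]]]';python3 -m jog '[[[0,0,0,0,0,0,0.42],[0,0,0,0,0,0,0.42],[0,0,0,0,0,0,0.42]]]';python3 - <<'E'
from h import *
go([.4936,.0486,.031],1.606)
E
```

```text
clock: 7.05
tcp_pos: [0.4881, 0.0542, 0.1288]
tcp_rot: [0.062, -3.14, -0.003]
contact_force: [0.4, -0.2, -0.6]
finger_gap: 0.0489
clock: 7.35
tcp_pos: [0.4902, 0.0496, 0.129]
tcp_rot: [0.053, -3.141, 0.0]
contact_force: [0.3, 0.3, -0.2]
finger_gap: 0.0496
shift [-0.13 -0.04  3.92] rz [ 0.    -0.    -0.002] q6 -1.64 yaw now 1.604
```

```bash
python3 -m jog '[[[-0.13,0,1.5,0,0,0,0.42],[-0.13,0,3,0,0,0,0.42],[-0.13,0,3.9,0,0,0,0.42],[-0.13,0,3.9,0,0,0,0.42],[-0.13,0,3.9,0,0,0,0.42],[-0.13,0,3.9,0,0,0,0.42]]]';python3 -m jog '[[[0,0,0,0,0,0,1],[0,0,0,0,0,0,1],[0,0,0,0,0,0,1],[0,0,0,0,0,0,1],[0,0,0,0,0,0,1]]]'; python3 -m jog '[[[0,0,-1,0,0,0,1],[0,0,-2.5,0,0,0,1],[0,0,-4,0,0,0,1],[0,0,-4,0,0,0,1],[0,0,-4,0,0,0,1]]]';python3 - <<'E'
from h import *
go([.4863,-.2853,.131],1.606)
E
```

```text
clock: 7.95
tcp_pos: [0.4947, 0.0504, 0.033]
tcp_rot: [-0.054, 3.138, -0.0]
contact_force: [-0.4, 0.6, 0.5]
finger_gap: 0.0497
clock: 8.45
tcp_pos: [0.4948, 0.0497, 0.0336]
tcp_rot: [-0.057, 3.137, -0.004]
contact_force: [-0.9, -3.5, 6.8]
finger_gap: 0.0248
clock: 8.95
tcp_pos: [0.493, 0.0511, 0.1322]
tcp_rot: [-0.055, 3.14, 0.0]
contact_force: [-0.5, -0.5, -4.4]
finger_gap: 0.0246
shift [  0.74 -13.44   0.05] rz [ 0. -0.  0.] q6 -1.64 yaw now 1.606
```

```bash
python3 -m jog '[[[0.1,-2,0,0,0,0,1],[0.2,-4,0,0,0,0,1],[0.3,-6,0,0,0,0,1],[0.4,-8,0,0,0,0,1],[0.5,-10,0,0,0,0,1],[0.6,-12,0,0,0,0,1],[0.74,-13.4,0,0,0,0,1],[0.74,-13.4,0,0,0,0,1]]]';python3 -m jog '[[[0,0,0,0,0,0,1],[0,0,0,0,0,0,1],[0,0,1.5,0,0,0,1],[0,0,3,0,0,0,1],[0,0,3.6,0,0,0,1],[0,0,3.6,0,0,0,1],[0,0,3.6,0,0,0,1]]]'; python3 - <<'E'
from h import *
go([.4863,-.2853,.0325],1.606)
E
```

```text
clock: 9.75
tcp_pos: [0.4852, -0.2893, 0.1291]
tcp_rot: [0.048, -3.138, 0.001]
contact_force: [-0.0, 0.2, -3.1]
finger_gap: 0.0248
clock: 10.45
tcp_pos: [0.4868, -0.2836, 0.0419]
tcp_rot: [-0.058, 3.141, 0.0]
contact_force: [0.8, 0.2, -2.6]
finger_gap: 0.0244
shift [ 0.02 -0.07  0.38] rz [ 0.    -0.     0.002] q6 -2.26 yaw now 1.608
```

```bash
python3 -m jog '[[[0,0,0.25,0,0,0,1],[0,0,0.38,0,0,0,1],[0,0,0.38,0,0,0,1],[0,0,0.38,0,0,0,0.42],[0,0,0.38,0,0,0,0.42],[0,0,0.38,0,0,0,0.42],[0,0,0.38,0,0,0,0.42]]]';python3 -m jog '[[[0,0,-1,0,0,0,0.42],[0,0,-2.5,0,0,0,0.42],[0,0,-4,0,0,0,0.42],[0,0,-4,0,0,0,0.42],[0,0,-4,0,0,0,0.42]]]';python3 - <<'E'
from h import *
go([.6091,.0143,.131],1.606)
E
```

```text
clock: 11.15
tcp_pos: [0.4867, -0.2847, 0.0325]
tcp_rot: [-0.055, 3.14, -0.0]
contact_force: [-1.0, -0.4, -0.3]
finger_gap: 0.0498
clock: 11.65
tcp_pos: [0.4869, -0.2849, 0.1332]
tcp_rot: [-0.055, 3.139, -0.002]
contact_force: [-0.3, 0.2, 0.2]
finger_gap: 0.0499
shift [-5.31 11.79  0.08] rz [0. 0. 0.] q6 -2.26 yaw now 1.606
```

```bash
python3 -m jog '[[[-0.8,1.7,0,0,0,0,0.42],[-1.6,3.4,0,0,0,0,0.42],[-2.4,5.1,0,0,0,0,0.42],[-3.2,6.8,0,0,0,0,0.42],[-4,8.5,0,0,0,0,0.42],[-4.8,10.2,0,0,0,0,0.42],[-5.31,11.79,0,0,0,0,0.42],[-5.31,11.79,0,0,0,0,0.42]]]';python3 -m jog '[[[0,0,0,0,0,0,0.42],[0,0,0,0,0,0,0.42],[0,0,0,0,0,0,0.42],[0,0,0,0,0,0,0.42]]]';python3 - <<'E'
from h import *
go([.6091,.0143,.031],1.606)
E
```

```text
clock: 12.45
tcp_pos: [0.6086, 0.0201, 0.13]
tcp_rot: [0.063, -3.138, -0.005]
contact_force: [-0.6, -0.4, -0.1]
finger_gap: 0.0499
clock: 12.85
tcp_pos: [0.6084, 0.0134, 0.1321]
tcp_rot: [0.052, -3.141, 0.0]
contact_force: [-0.4, 0.1, 0.4]
finger_gap: 0.0496
shift [-0.03  0.04  4.04] rz [ 0.    -0.    -0.002] q6 -1.7 yaw now 1.604
```

```bash
python3 -m jog '[[[0,0,1.5,0,0,0,0.42],[0,0,3,0,0,0,0.42],[0,0,4,0,0,0,0.42],[0,0,4,0,0,0,0.42],[0,0,4,0,0,0,0.42],[0,0,4,0,0,0,0.42]]]';python3 -m jog '[[[0,0,0,0,0,0,1],[0,0,0,0,0,0,1],[0,0,0,0,0,0,1],[0,0,0,0,0,0,1],[0,0,0,0,0,0,1]]]'; python3 -m jog '[[[0,0,-1,0,0,0,1],[0,0,-2.5,0,0,0,1],[0,0,-4,0,0,0,1],[0,0,-4,0,0,0,1],[0,0,-4,0,0,0,1]]]';python3 - <<'E'
from h import *
go([.4076,-.2995,.131],1.606)
E
```

```text
clock: 13.45
tcp_pos: [0.6104, 0.0142, 0.0341]
tcp_rot: [-0.054, 3.137, -0.0]
contact_force: [1.1, -0.4, -0.0]
finger_gap: 0.0496
clock: 13.95
tcp_pos: [0.6103, 0.0134, 0.0345]
tcp_rot: [-0.056, 3.137, -0.004]
contact_force: [-0.8, -3.4, 5.8]
finger_gap: 0.0246
clock: 14.45
tcp_pos: [0.6086, 0.0149, 0.1326]
tcp_rot: [-0.055, 3.14, 0.0]
contact_force: [-1.6, 0.6, -4.8]
finger_gap: 0.0243
shift [  8.48 -12.28   0.05] rz [ 0. -0.  0.] q6 -1.7 yaw now 1.606
```

```bash
python3 -m jog '[[[1.1,-1.6,0,0,0,0,1],[2.2,-3.2,0,0,0,0,1],[3.3,-4.8,0,0,0,0,1],[4.4,-6.4,0,0,0,0,1],[5.5,-8,0,0,0,0,1],[6.6,-9.6,0,0,0,0,1],[7.7,-11.2,0,0,0,0,1],[8.48,-12.3,0,0,0,0,1]]]';python3 -m jog '[[[0,0,0,0,0,0,1],[0,0,0,0,0,0,1],[0,0,0,0,0,0,1],[0,0,1.5,0,0,0,1],[0,0,3,0,0,0,1],[0,0,3.6,0,0,0,1],[0,0,3.6,0,0,0,1],[0,0,3.6,0,0,0,1]]]'; python3 - <<'E'
from h import *
go([.4076,-.2995,.0333],1.606)
E
```

```text
clock: 15.25
tcp_pos: [0.4044, -0.301, 0.1298]
tcp_rot: [0.053, -3.137, -0.004]
contact_force: [0.8, 0.1, -5.2]
finger_gap: 0.024
clock: 16.05
tcp_pos: [0.4085, -0.2994, 0.0422]
tcp_rot: [-0.058, 3.141, 0.0]
contact_force: [0.6, -0.5, -4.5]
finger_gap: 0.0243
shift [ 0.04 -0.    0.36] rz [ 0.    -0.     0.002] q6 -2.38 yaw now 1.608
```

```bash
python3 -m jog '[[[0,0,0.25,0,0,0,1],[0,0,0.36,0,0,0,1],[0,0,0.36,0,0,0,1],[0,0,0.36,0,0,0,0.42],[0,0,0.36,0,0,0,0.42],[0,0,0.36,0,0,0,0.42],[0,0,0.36,0,0,0,0.42]]]';python3 -m jog '[[[0,0,-1,0,0,0,0.42],[0,0,-2.5,0,0,0,0.42],[0,0,-4,0,0,0,0.42],[0,0,-4,0,0,0,0.42],[0,0,-4,0,0,0,0.42]]]';python3 - <<'E'
from h import *
go([.5515,.0231,.131],.034); go([.5515,.0231,.131],.04)
cv2.imwrite("pics/m1.png",np.hstack([snapshot("top")[90:290,120:520,::-1],snapshot("side")[130:400,200:500,::-1][35:235]]))
E
```

```text
clock: 16.75
tcp_pos: [0.4079, -0.3004, 0.0336]
tcp_rot: [-0.055, 3.14, -0.001]
contact_force: [-0.3, 0.7, -0.3]
finger_gap: 0.0497
clock: 17.25
tcp_pos: [0.4081, -0.3005, 0.1341]
tcp_rot: [-0.055, 3.139, -0.003]
contact_force: [0.4, 0.2, -0.8]
finger_gap: 0.0495
shift [-6.19 12.73  0.11] rz [-0.003 -0.003 -1.57 ] q6 -2.38 yaw now 1.606
shift [-6.19 12.73  0.11] rz [0.003 0.003 1.566] q6 -2.38 yaw now 1.606
```

View pics/m1.png

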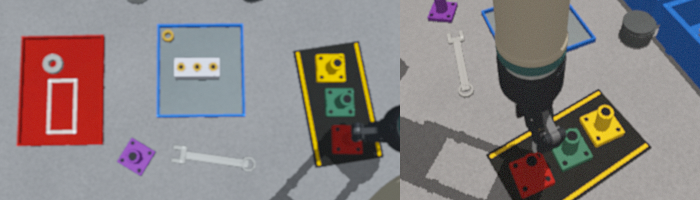

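All three flanges stand on the mat: yellow at (331,67), green at (341,102) and red at (345,138) in the crop. The block hasn't moved, so I'm going for it with a quarter turn.

```bash
python3 -m jog '[[[-0.8,1.6,0,0,0,0.14,0.25],[-1.6,3.2,0,0,0,0.28,0.25],[-2.4,4.8,0,0,0,0.42,0.25],[-3.2,6.4,0,0,0,0.56,0.25],[-4,8,0,0,0,0.7,0.25],[-4.8,9.6,0,0,0,0.84,0.25],[-5.6,11.2,0,0,0,0.98,0.25],[-6.19,12.73,0,0,0,1.12,0.25]]]';python3 -m jog '[[[0,0,0,0,0,0.14,0.25],[0,0,0,0,0,0.28,0.25],[0,0,0,0,0,0.42,0.25],[0,0,0,0,0,0.446,0.25],[0,0,0,0,0,0.446,0.25],[0,0,0,0,0,0.446,0.25]]]';python3 - <<'E'
from h import *
go([.5515,.0231,.012],.034)
E
```

```text
clock: 18.15
tcp_pos: [0.55, 0.022, 0.1314]
tcp_rot: [-1.57, -2.718, 0.002]
contact_force: [0.6, -0.2, 0.5]
finger_gap: 0.0641
clock: 18.75
tcp_pos: [0.5497, 0.02, 0.1325]
tcp_rot: [-2.125, -2.313, 0.001]
contact_force: [-0.7, 0.1, -0.6]
finger_gap: 0.064
shift [0.11 0.09 4.82] rz [-0.     0.     0.051] q6 -0.17 yaw now 0.085
```

```bash
python3 -m jog '[[[0.1,0.08,1.5,0,0,0.051,0.25],[0.1,0.08,3,0,0,0.051,0.25],[0.1,0.08,4.3,0,0,0.051,0.25],[0.1,0.08,4.8,0,0,0.051,0.25],[0.1,0.08,4.8,0,0,0.051,0.25],[0.1,0.08,4.8,0,0,0.051,0.25],[0.1,0.08,4.8,0,0,0.051,0.25]]]';python3 -m jog '[[[0,0,0,0,0,0,1],[0,0,0,0,0,0,1],[0,0,0,0,0,0,1],[0,0,0,0,0,0,1],[0,0,0,0,0,0,1]]]'; python3 -m jog '[[[0,0,-1,0,0,0,1],[0,0,-2.5,0,0,0,1],[0,0,-4,0,0,0,1],[0,0,-4,0,0,0,1],[0,0,-4,0,0,0,1]]]';python3 - <<'E'
from h import *
go([.4669,.3137,.11],.035+1.571);go([.4669,.3137,.11],.045+1.571)
import json
im=snapshot("top");cv2.imwrite("pics/o.png",im[:,:,::-1])
m=((im.min(2)>170)).astype(np.uint8);m[:,:145]=0;m[:,215:]=0;m[:165]=0;m[226:]=0
n=cv2.boundingRect(m);r=cv2.minAreaRect(np.argwhere(m)[:,::-1].astype(np.float32));print(r,n,unproj(r[0],.004))
E
```

```text
clock: 19.45
tcp_pos: [0.5536, 0.0227, 0.015]
tcp_rot: [2.183, 2.255, 0.004]
contact_force: [0.0, 0.2, 0.0]
finger_gap: 0.064
clock: 19.95
tcp_pos: [0.5528, 0.0227, 0.0156]
tcp_rot: [2.184, 2.255, 0.003]
contact_force: [-3.6, 0.3, 11.6]
finger_gap: 0.0001
clock: 20.45
tcp_pos: [0.5526, 0.0228, 0.1146]
tcp_rot: [2.184, 2.255, 0.003]
contact_force: [0.3, 0.1, -0.8]
finger_gap: -0.0
shift [11.74 -3.05  0.17] rz [ 0.    -0.005  1.568] q6 -0.12 yaw now 0.032
shift [11.74 -3.05  0.17] rz [ 0.    -0.005  1.558] q6 -0.12 yaw now 0.032
((190.5, 196.0), (54.0, 47.0), 90.0) (167, 169, 48, 55) [0.46543481 0.29324513 0.004     ]
```

```bash
python3 - <<'E'
from h import *
cv2.imwrite("pics/m2.png",np.hstack([cv2.resize(snapshot("top")[100:230,250:400,::-1],(400,347)),cv2.resize(snapshot("side")[100:260,260:444,::-1],(399,347))]))
for c in("top","side"):
    for d in cut_out(c,"manifold"): print(c,d["rect"],d["confidence"],fit(d["mask"],MODELS["manifold"],.004,[.5515,.0231,1.605],c))
E
```

```text
top [294.8, 148.0, 46.1, 18.1] 0.77 (array([0.55040075, 0.02435653, 1.59050716]), np.float64(0.6038304552590267))
side [319.4, 167.7, 31.1, 36.8] 0.81 (array([0.55271059, 0.02302069, 1.59360932]), np.float64(0.9514522239371405))
```

View pics/m2.png

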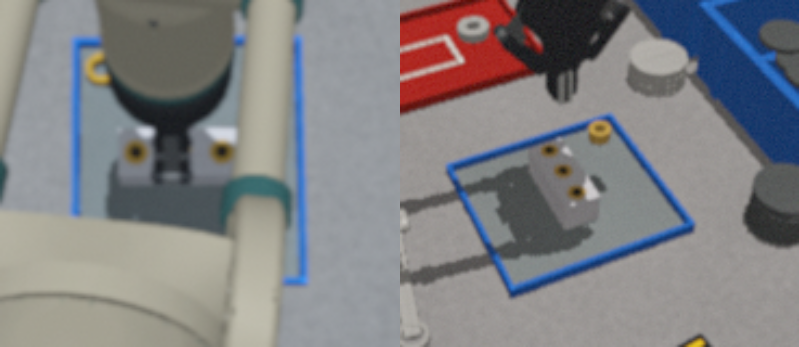

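The block lies unmoved and flat. With the jaws open the pads sit farther back, so they slid over its top edge. I'm retrying about 11 mm lower.

```bash
python3 -m jog '[[[0,0,0,0,0,0,0.25],[0,0,0,0,0,0,0.25],[0,0,0,0,0,0,0.25],[0,0,1.5,0,0,0,0.25],[0,0,3,0,0,0,0.25],[0,0,4,0,0,0,0.25],[0,0,4.3,0,0,0,0.25],[0,0,4.3,0,0,0,0.25]]]';python3 -m jog '[[[0,0,0,0,0,0,0.25],[0,0,0.1,0,0,0,0.25],[0,0,0.1,0,0,0,0.25],[0,0,0.1,0,0,0,0.25]]]'; python3 -m jog '[[[0,0,0,0,0,0,1],[0,0,0,0,0,0,1],[0,0,0,0,0,0,1],[0,0,0,0,0,0,1]]]'
```

```text
clock: 21.5
tcp_pos: [0.5514, 0.0229, 0.0049]
tcp_rot: [-2.184, -2.255, 0.002]
contact_force: [1.0, 0.5, 0.1]
finger_gap: 0.0642
clock: 21.9
tcp_pos: [0.5524, 0.0228, 0.004]
tcp_rot: [2.185, 2.256, 0.002]
contact_force: [-0.0, -0.3, -0.7]
finger_gap: 0.0635
clock: 22.3
tcp_pos: [0.5521, 0.0228, 0.0039]
tcp_rot: [2.185, 2.256, 0.001]
contact_force: [-1.7, 0.3, 5.9]
finger_gap: 0.038
```

```bash
python3 -m jog '[[[0,0,-1,0,0,0,1],[0,0,-2.5,0,0,0,1],[0,0,-4,0,0,0,1],[0,0,-4,0,0,0,1],[0,0,-4,0,0,0,1]]]';python3 - <<'E'
from h import *
go([.4669,.3137,.104],.037+1.571);go([.4669,.3137,.104],.02+1.571)
im=cv2.imread("pics/top0.png");sub=im[160:230,150:212].min(2)>110
n,l,st,ce=cv2.connectedComponentsWithStats(sub.astype(np.uint8));i=1+st[1:,4].argmax();print(st[i])
r=cv2.minAreaRect((np.argwhere(l==i)[:,::-1]+[150,160]).astype(np.float32));b=cv2.boxPoints(r)
c=np.array([unproj(q,.004)[:2] for q in b]);print(c.round(4),c.mean(0),np.linalg.norm(c-np.roll(c,1,0),axis=1),np.linalg.norm(0))
E
```

```text
clock: 22.8
tcp_pos: [0.5515, 0.0229, 0.1028]
tcp_rot: [-2.185, -2.257, 0.0]
contact_force: [-0.1, -0.0, -4.2]
finger_gap: 0.0386
shift [11.74 -3.01 -0.04] rz [-0.     0.     1.566] q6 -0.12 yaw now 0.032
shift [11.74 -3.01 -0.04] rz [ 0.    -0.    -1.559] q6 -0.12 yaw now 0.032
[ 16   8  32  57 740]
[[0.5259 0.3508]
 [0.5274 0.2831]
 [0.4052 0.2753]
 [0.4038 0.3418]] [0.46559343 0.3127487 ] [0.12243723 0.0677094  0.12241005 0.06643791] 0.0
```

```bash
python3 -m jog '[[[1.5,-0.4,0,0,0,-0.14,1],[3,-0.8,0,0,0,-0.28,1],[4.5,-1.2,0,0,0,-0.42,1],[6,-1.5,0,0,0,-0.56,1],[7.5,-1.9,0,0,0,-0.7,1],[9,-2.3,0,0,0,-0.84,1],[10.5,-2.7,0,0,0,-0.98,1],[11.74,-3.01,0,0,0,-1.12,1]]]';python3 -m jog '[[[0,0,0,0,0,-0.14,1],[0,0,0,0,0,-0.28,1],[0,0,0,0,0,-0.42,1],[0,0,0,0,0,-0.467,1],[0,0,0,0,0,-0.467,1],[0,0,0,0,0,-0.467,1]]]';python3 - <<'E'
from h import *
go([.466,.313,.004],.048+1.571)
E
```

```text
clock: 23.6
tcp_pos: [0.4643, 0.3146, 0.1001]
tcp_rot: [-0.642, -3.07, 0.005]
contact_force: [0.2, -0.1, -4.6]
finger_gap: 0.0385
clock: 24.2
tcp_pos: [0.466, 0.313, 0.1011]
tcp_rot: [0.074, -3.137, 0.003]
contact_force: [-0.0, -0.2, -4.4]
finger_gap: 0.0386
shift [-0.02  0.01  3.89] rz [ 0.    -0.    -0.001] q6 -1.15 yaw now 1.618
```

```bash
python3 -m jog '[[[0,0,1.5,0,0,0,1],[0,0,3,0,0,0,1],[0,0,3.6,0,0,0,1],[0,0,3.75,0,0,0,1],[0,0,3.75,0,0,0,1],[0,0,3.87,0,0,0,1],[0,0,3.87,0,0,0,1],[0,0,3.87,0,0,0,1]]]';python3 -m jog '[[[0,0,0,0,0,0,0.25],[0,0,0,0,0,0,0.25],[0,0,0,0,0,0,0.25],[0,0,0,0,0,0,0.25]]]'; python3 -m jog '[[[0,0,-1,0,0,0,0.25],[0,0,-2.5,0,0,0,0.25],[0,0,-4,0,0,0,0.25],[0,0,-5,0,0,0,0.42],[0,0,-5,0,0,0,0.42]]]';python3 - <<'E'
from h import *
go([.4079,-.3004,.131],1.606)
E
```

```text
clock: 25.0
tcp_pos: [0.468, 0.3141, 0.0074]
tcp_rot: [-0.076, 3.139, 0.001]
contact_force: [0.9, 0.5, -4.2]
finger_gap: 0.0381
clock: 25.4
tcp_pos: [0.4677, 0.314, 0.007]
tcp_rot: [-0.076, 3.14, 0.001]
contact_force: [0.2, 0.3, 0.0]
finger_gap: 0.0641
clock: 25.9
tcp_pos: [0.4701, 0.3152, 0.1358]
tcp_rot: [-0.076, 3.132, 0.006]
contact_force: [0.8, 0.7, -0.2]
finger_gap: 0.0496
shift [  3.67 -24.48   0.07] rz [ 0.    -0.     0.013] q6 -1.15 yaw now 1.619
```

```bash
python3 -m jog '[[[0.3,-2,0,0,0,0,0.42],[0.6,-4,0,0,0,0,0.42],[0.9,-6,0,0,0,0,0.42],[1.2,-8,0,0,0,0,0.42],[1.5,-10,0,0,0,0,0.42],[1.8,-12,0,0,0,0,0.42],[2.1,-14,0,0,0,0,0.42],[2.4,-16,0,0,0,0,0.42]]]';python3 -m jog '[[[0.3,-2,0,0,0,0,0.42],[0.6,-4,0,0,0,0,0.42],[0.9,-6,0,0,0,0,0.42],[1.2,-7.5,0,0,0,0.013,0.42],[1.27,-8.48,0,0,0,0.013,0.42],[1.27,-8.48,0,0,0,0.013,0.42],[1.27,-8.48,0,0,0,0.013,0.42],[1.27,-8.48,0,0,0,0.013,0.42]]]';python3 - <<'E'
from h import *
go([.4079,-.3004,.0336],1.606)
im=snapshot("top")
cv2.imwrite("pics/m3.png",np.hstack([cv2.resize(im[110:250,125:235,::-1],(393,500)),cv2.resize(im[110:250,400:510,::-1],(393,500))]))
for d in cut_out("top","manifold"): print(d["rect"],d["confidence"],fit(d["mask"],MODELS["manifold"],.004,[.466,.313,.05]))
E
```

```text
clock: 26.7
tcp_pos: [0.4259, -0.0858, 0.1307]
tcp_rot: [0.076, -3.14, -0.001]
contact_force: [0.2, -0.6, -0.4]
finger_gap: 0.0498
clock: 27.5
tcp_pos: [0.4052, -0.296, 0.1308]
tcp_rot: [0.056, -3.14, -0.003]
contact_force: [0.9, 0.1, 0.4]
finger_gap: 0.0497
shift [-0.11 -0.19  3.89] rz [-0.    -0.     0.001] q6 -2.38 yaw now 1.607
[163.8, 167.0, 27.3, 46.7] 0.91 (array([0.47023589, 0.31748727, 0.05046366]), np.float64(0.952373384191566))
```

View pics/m3.png

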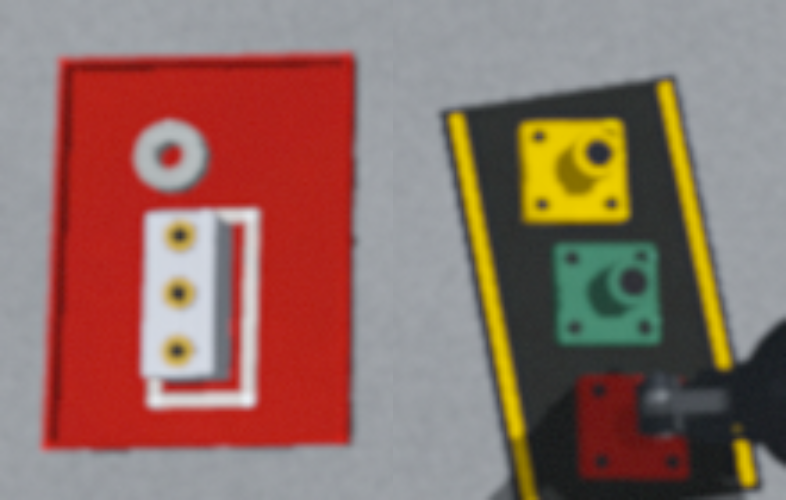

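The block lies flat on the outline at (.470,.317), about 6 mm off centre and parallel to it. That is well inside 15 mm, and the bearing hasn't moved. Next I'm returning red.

```bash
python3 -m jog '[[[0,0,1.5,0,0,0,0.42],[0,0,3,0,0,0,0.42],[0,0,3.85,0,0,0,0.42],[0,0,3.85,0,0,0,0.42],[0,0,3.85,0,0,0,0.42],[0,0,3.85,0,0,0,0.42]]]';python3 - <<'E'
from h import *
go([.4079,-.3004,.0336],1.606)
E
```

```text
clock: 28.2
tcp_pos: [0.4069, -0.2981, 0.0367]
tcp_rot: [-0.056, 3.139, -0.003]
contact_force: [0.0, 0.7, -0.6]
finger_gap: 0.0497
shift [-0.04 -0.09  0.12] rz [0.    0.    0.001] q6 -2.38 yaw now 1.607
```

```bash
python3 -m jog '[[[-0.04,-0.09,0.12,0,0,0,0.42],[-0.04,-0.09,0.12,0,0,0,0.42],[-0.04,-0.09,0.12,0,0,0,1],[-0.04,-0.09,0.12,0,0,0,1],[-0.04,-0.09,0.12,0,0,0,1],[-0.04,-0.09,0.12,0,0,0,1],[-0.04,-0.09,0.12,0,0,0,1]]]';python3 -m jog '[[[0,0,-1,0,0,0,1],[0,0,-2.5,0,0,0,1],[0,0,-4,0,0,0,1],[0,0,-4,0,0,0,1],[0,0,-4,0,0,0,1]]]';python3 - <<'E'
from h import *
go([.6103,.0138,.134],1.606)
E
```

```text
clock: 28.9
tcp_pos: [0.4073, -0.3012, 0.0331]
tcp_rot: [-0.056, 3.14, -0.004]
contact_force: [-1.2, -3.5, 5.4]
finger_gap: 0.0243
clock: 29.4
tcp_pos: [0.4062, -0.2987, 0.1315]
tcp_rot: [0.055, -3.14, -0.003]
contact_force: [-0.1, 0.6, -4.2]
finger_gap: 0.0243
shift [-8.6  12.21 -0.09] rz [ 0.  0. -0.] q6 -2.38 yaw now 1.606
```

```bash
python3 -m jog '[[[-1.1,1.6,0,0,0,0,1],[-2.2,3.2,0,0,0,0,1],[-3.3,4.8,0,0,0,0,1],[-4.4,6.4,0,0,0,0,1],[-5.5,8,0,0,0,0,1],[-6.6,9.6,0,0,0,0,1],[-7.7,11.2,0,0,0,0,1],[-8.6,12.21,0,0,0,0,1]]]';python3 -m jog '[[[0,0,0,0,0,0,1],[0,0,0,0,0,0,1],[0,0,0,0,0,0,1],[0,0,1.5,0,0,0,1],[0,0,3,0,0,0,1],[0,0,3.6,0,0,0,1],[0,0,3.6,0,0,0,1],[0,0,3.6,0,0,0,1]]]'; python3 - <<'E'
from h import *
go([.6103,.0138,.0343],1.606)
E
```

```text
clock: 30.2
tcp_pos: [0.6094, 0.0168, 0.1285]
tcp_rot: [0.058, -3.134, -0.004]
contact_force: [0.3, -0.6, -3.6]
finger_gap: 0.0241
clock: 31.0
tcp_pos: [0.6105, 0.012, 0.0423]
tcp_rot: [0.053, -3.141, -0.0]
contact_force: [0.6, 0.1, -3.4]
finger_gap: 0.0241
shift [0.01 0.07 0.32] rz [ 0.     0.    -0.001] q6 -1.7 yaw now 1.605
```

```bash
python3 -m jog '[[[0,0.07,0.2,0,0,0,1],[0,0.07,0.32,0,0,0,1],[0,0.07,0.32,0,0,0,1],[0,0.07,0.32,0,0,0,0.42],[0,0.07,0.32,0,0,0,0.42],[0,0.07,0.32,0,0,0,0.42],[0,0.07,0.32,0,0,0,0.42]]]';python3 -m jog '[[[0,0,-1,0,0,0,0.42],[0,0,-2.5,0,0,0,0.42],[0,0,-4,0,0,0,0.42],[0,0,-4,0,0,0,0.42],[0,0,-4,0,0,0,0.42]]]';python3 - <<'E'
from h import *
go([.4867,-.2847,.131],1.606)
E
```

```text
clock: 31.7
tcp_pos: [0.6113, 0.0147, 0.0348]
tcp_rot: [-0.056, 3.14, -0.0]
contact_force: [-0.4, 1.1, 0.3]
finger_gap: 0.0496
clock: 32.2
tcp_pos: [0.6114, 0.0146, 0.1354]
tcp_rot: [-0.055, 3.138, -0.0]
contact_force: [-0.2, -0.1, -0.4]
finger_gap: 0.0499
shift [  5.41 -11.79   0.17] rz [0. 0. 0.] q6 -1.7 yaw now 1.606
```

Green next.

```bash
python3 -m jog '[[[0.8,-1.7,0.1,0,0,0,0.42],[1.6,-3.4,0.1,0,0,0,0.42],[2.4,-5.1,0.1,0,0,0,0.42],[3.2,-6.8,0.1,0,0,0,0.42],[4,-8.5,0.1,0,0,0,0.42],[4.8,-10.2,0.1,0,0,0,0.42],[5.41,-11.79,0.1,0,0,0,0.42],[5.41,-11.79,0.1,0,0,0,0.42]]]';python3 -m jog '[[[0,0,0,0,0,0,0.42],[0,0,0,0,0,0,0.42],[0,0,1.5,0,0,0,0.42],[0,0,3,0,0,0,0.42],[0,0,3.85,0,0,0,0.42],[0,0,3.85,0,0,0,0.42],[0,0,3.85,0,0,0,0.42]]]';python3 - <<'E'
from h import *
go([.4867,-.2847,.0325],1.606)
E
```

```text
clock: 33.0
tcp_pos: [0.4835, -0.2892, 0.1299]
tcp_rot: [0.047, -3.138, 0.001]
contact_force: [0.0, 0.8, -0.0]
finger_gap: 0.0491
clock: 33.7
tcp_pos: [0.4866, -0.2835, 0.0355]
tcp_rot: [0.058, -3.141, -0.001]
contact_force: [0.2, 0.3, 0.3]
finger_gap: 0.0497
shift [-0.   -0.05  0.12] rz [-0.    -0.     0.002] q6 -2.26 yaw now 1.608
```

```bash
python3 -m jog '[[[0,-0.04,0.12,0,0,0,0.42],[0,-0.04,0.12,0,0,0,0.42],[0,-0.04,0.12,0,0,0,1],[0,-0.04,0.12,0,0,0,1],[0,-0.04,0.12,0,0,0,1],[0,-0.04,0.12,0,0,0,1],[0,-0.04,0.12,0,0,0,1]]]';python3 -m jog '[[[0,0,-1,0,0,0,1],[0,0,-2.5,0,0,0,1],[0,0,-4,0,0,0,1],[0,0,-4,0,0,0,1],[0,0,-4,0,0,0,1]]]';python3 - <<'E'
from h import *
go([.4945,.0500,.134],1.606)
E
```

```text
clock: 34.4
tcp_pos: [0.4869, -0.2872, 0.0337]
tcp_rot: [-0.055, 3.139, -0.004]
contact_force: [-0.9, -2.1, 6.1]
finger_gap: 0.0241
clock: 34.9
tcp_pos: [0.4856, -0.2851, 0.1322]
tcp_rot: [0.055, -3.141, -0.001]
contact_force: [-1.1, 0.1, -4.1]
finger_gap: 0.0241
shift [-0.83 13.38 -0.06] rz [ 0.  0. -0.] q6 -2.26 yaw now 1.606
```

```bash
python3 -m jog '[[[-0.1,2,0,0,0,0,1],[-0.2,4,0,0,0,0,1],[-0.3,6,0,0,0,0,1],[-0.4,8,0,0,0,0,1],[-0.5,10,0,0,0,0,1],[-0.6,12,0,0,0,0,1],[-0.8,13.35,0,0,0,0,1],[-0.8,13.35,0,0,0,0,1]]]';python3 -m jog '[[[0,0,0,0,0,0,1],[0,0,0,0,0,0,1],[0,0,1.5,0,0,0,1],[0,0,3,0,0,0,1],[0,0,3.6,0,0,0,1],[0,0,3.6,0,0,0,1],[0,0,3.6,0,0,0,1]]]'; python3 - <<'E'
from h import *
go([.4945,.0500,.0338],1.606)
E
```

```text
clock: 35.7
tcp_pos: [0.4919, 0.0532, 0.1299]
tcp_rot: [0.063, -3.136, -0.005]
contact_force: [0.0, -0.7, -3.8]
finger_gap: 0.024
clock: 36.4
tcp_pos: [0.4945, 0.0475, 0.0424]
tcp_rot: [0.052, -3.141, 0.0]
contact_force: [0.2, 0.2, -3.4]
finger_gap: 0.0239
shift [-0.    0.1   0.35] rz [ 0.    -0.    -0.002] q6 -1.65 yaw now 1.604
```

```bash
python3 -m jog '[[[0,0.06,0.2,0,0,0,1],[0,0.06,0.34,0,0,0,1],[0,0.06,0.34,0,0,0,1],[0,0.06,0.34,0,0,0,0.42],[0,0.06,0.34,0,0,0,0.42],[0,0.06,0.34,0,0,0,0.42],[0,0.06,0.34,0,0,0,0.42]]]';python3 -m jog '[[[0,0,-1,0,0,0,0.42],[0,0,-2.5,0,0,0,0.42],[0,0,-4,0,0,0,0.42],[0,0,-4,0,0,0,0.42],[0,0,-4,0,0,0,0.42]]]';python3 - <<'E'
from h import *
go([.564,-.2706,.131],1.606)
E
```

```text
clock: 37.1
tcp_pos: [0.4944, 0.0502, 0.0342]
tcp_rot: [-0.056, 3.141, 0.0]
contact_force: [-0.0, -0.4, -1.7]
finger_gap: 0.0495
clock: 37.6
tcp_pos: [0.4947, 0.0501, 0.1348]
tcp_rot: [-0.055, 3.139, 0.0]
contact_force: [-0.1, 0.8, -0.1]
finger_gap: 0.0498
shift [ -2.32 -12.92   0.16] rz [0. 0. 0.] q6 -1.65 yaw now 1.606
```

Yellow.

```bash
python3 -m jog '[[[-0.4,-2,0.1,0,0,0,0.42],[-0.8,-4,0.1,0,0,0,0.42],[-1.2,-6,0.1,0,0,0,0.42],[-1.6,-8,0.1,0,0,0,0.42],[-2,-10,0.1,0,0,0,0.42],[-2.2,-12,0.1,0,0,0,0.42],[-2.32,-12.92,0.1,0,0,0,0.42],[-2.32,-12.92,0.1,0,0,0,0.42]]]';python3 -m jog '[[[0,0,0,0,0,0,0.42],[0,0,0,0,0,0,0.42],[0,0,1.5,0,0,0,0.42],[0,0,3,0,0,0,0.42],[0,0,3.9,0,0,0,0.42],[0,0,3.9,0,0,0,0.42],[0,0,3.9,0,0,0,0.42]]]';python3 - <<'E'
from h import *
go([.564,-.2706,.0305],1.606)
E
```

```text
clock: 38.4
tcp_pos: [0.5631, -0.2747, 0.1288]
tcp_rot: [0.049, -3.139, 0.0]
contact_force: [-0.5, 0.9, -0.1]
finger_gap: 0.0493
clock: 39.1
tcp_pos: [0.5637, -0.2695, 0.0343]
tcp_rot: [0.058, -3.141, -0.001]
contact_force: [0.4, -0.5, 0.8]
finger_gap: 0.0494
shift [-0.01 -0.05  0.15] rz [-0.    -0.     0.001] q6 -2.16 yaw now 1.607
```

```bash
python3 -m jog '[[[0,-0.04,0.13,0,0,0,0.42],[0,-0.04,0.13,0,0,0,0.42],[0,-0.04,0.13,0,0,0,1],[0,-0.04,0.13,0,0,0,1],[0,-0.04,0.13,0,0,0,1],[0,-0.04,0.13,0,0,0,1],[0,-0.04,0.13,0,0,0,1]]]';python3 -m jog '[[[0,0,-1,0,0,0,1],[0,0,-2.5,0,0,0,1],[0,0,-4,0,0,0,1],[0,0,-4,0,0,0,1],[0,0,-4,0,0,0,1]]]';python3 - <<'E'
from h import *
go([.4990,-.0238,.131],1.606)
E
```

```text
clock: 39.8
tcp_pos: [0.5641, -0.2712, 0.0319]
tcp_rot: [-0.055, 3.14, 0.001]
contact_force: [0.2, 2.5, 6.0]
finger_gap: 0.0247
clock: 40.3
tcp_pos: [0.5632, -0.2717, 0.1303]
tcp_rot: [0.055, -3.141, 0.0]
contact_force: [-1.4, 0.6, -5.7]
finger_gap: 0.0243
shift [ 2.22 10.   -0.03] rz [ 0. -0. -0.] q6 -2.17 yaw now 1.606
```

```bash
python3 -m jog '[[[0.5,2,0,0,0,0,1],[0.9,4,0,0,0,0,1],[1.3,6,0,0,0,0,1],[1.75,8,0,0,0,0,1],[2.1,9.6,0,0,0,0,1],[2.22,10,0,0,0,0,1],[2.22,10,0,0,0,0,1],[2.22,10,0,0,0,0,1]]]';python3 -m jog '[[[0,0,0,0,0,0,1],[0,0,0,0,0,0,1],[0,0,1.5,0,0,0,1],[0,0,3,0,0,0,1],[0,0,3.6,0,0,0,1],[0,0,3.6,0,0,0,1],[0,0,3.6,0,0,0,1]]]'; python3 - <<'E'
from h import *
go([.4992,-.0240,.032],1.606)
E
```

```text
clock: 41.1
tcp_pos: [0.499, -0.0245, 0.1294]
tcp_rot: [0.056, -3.139, 0.001]
contact_force: [-0.2, 0.2, -3.7]
finger_gap: 0.0247
clock: 41.8
tcp_pos: [0.5002, -0.0246, 0.041]
tcp_rot: [-0.053, 3.14, -0.0]
contact_force: [0.0, -1.1, -4.1]
finger_gap: 0.0242
shift [0.04 0.03 0.36] rz [-0.    -0.    -0.001] q6 -1.79 yaw now 1.605
```

Release, lift, and swing back out of the view for the check.

```bash
python3 -m jog '[[[0.04,0.03,0.2,0,0,0,1],[0.04,0.03,0.34,0,0,0,1],[0.04,0.03,0.34,0,0,0,1],[0.04,0.03,0.34,0,0,0,0.42],[0.04,0.03,0.34,0,0,0,0.42],[0.04,0.03,0.34,0,0,0,0.42],[0.04,0.03,0.34,0,0,0,0.42]]]';python3 -m jog '[[[0,0,-1,0,0,0,0.42],[0,0,-2.5,0,0,0,0.42],[0,0,-4,0,0,0,0.42],[0,0,-5,0,0,0,0.42],[0,0,-5,0,0,0,0.42]]]'; python3 -m jog '[[[0.4,-2,0,0,0,0,0.42],[0.8,-4,0,0,0,0,0.42],[1.2,-6,0,0,0,0,0.42],[1.6,-8,0,0,0,0,0.42],[2,-10,0,0,0,0,0.42],[2.4,-12,0,0,0,0,0.42],[2.8,-13,0,0,0,0,0.42],[2.8,-13,0,0,0,0,0.42]]]'; python3 - <<'E'
from h import *
import json
st=json.load(open("start.json"));im=snapshot("top");out=im[:,:,::-1].copy();sd=snapshot("side")[:,:,::-1].copy()
for n in("flange_red","flange_yellow","flange_green"):
    c=proj([*st[n][:2],.02])[0]
    L=[d for d in cut_out("top",n) if np.hypot(d["rect"][0]+d["rect"][2]/2-c[0],d["rect"][1]+d["rect"][3]/2-c[1])<18]
    if L: p,s=fit(L[0]["mask"],FL,.004,st[n]);print(n,np.round(p,4),round(s,3),"shift mm",np.round((p-st[n])[:2]*1e3,1))
    else: print(n,"miss")
    for q in polys(FL,st[n],.004,"top"): cv2.polylines(out,[np.round(q*16).astype(int)],True,(255,0,255),1,shift=4)
a=cv2.imread("pics/top0.png")
cv2.imwrite("pics/end.png",np.vstack([np.hstack([cv2.resize(x[105:220,265:375],(382,400)) for x in(a,out)]),cv2.resize(np.hstack([cv2.imread("pics/side0.png")[120:240,220:460],sd[120:240,220:460]]),(764,190))]))
E
```

```text
clock: 42.5
tcp_pos: [0.4986, -0.0231, 0.0325]
tcp_rot: [-0.055, 3.14, -0.0]
contact_force: [0.3, 0.4, -0.2]
finger_gap: 0.0496
clock: 43.0
tcp_pos: [0.5012, -0.0236, 0.1612]
tcp_rot: [-0.055, 3.132, -0.003]
contact_force: [0.2, -0.6, -0.0]
finger_gap: 0.0495
clock: 43.8
tcp_pos: [0.4382, -0.3546, 0.1556]
tcp_rot: [0.048, -3.139, 0.001]
contact_force: [0.6, 0.8, -0.1]
finger_gap: 0.0494
flange_red [ 0.6102  0.0154 -0.0429] 0.896 shift mm [1.1 1.1]
flange_yellow [ 0.4961 -0.0196  0.0136] 0.965 shift mm [-0.3  2.6]
flange_green [0.494  0.051  0.0228] 0.935 shift mm [0.4 2.4]
```

View pics/end.png

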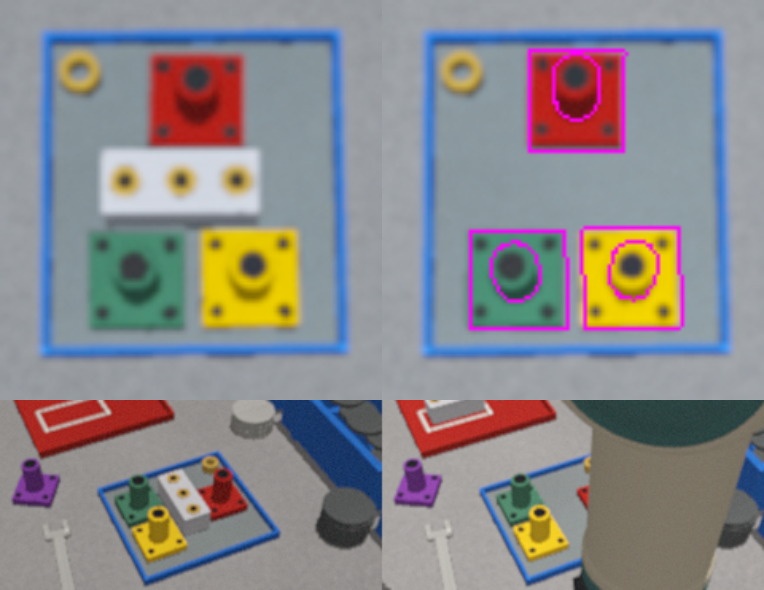

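The end picture matches the start. All three flanges stand upright and square within about 3 mm of their places: red at (577,100), green at (518,280) and yellow at (632,277). The bush hasn't moved from (461,72), and the arm is clear of everything.

```bash
python3 -c "from cell import *; print(sign_off())"
```

```text
the job is handed in; nothing more can be done
None
```

The job is done and handed in at about 44 s of the 136 s allowed; sign-off gives no verdict. I moved the three flanges to the mat, put the block on the outline in the order tray, then returned the red, green and yellow flanges to their places.

**Flanges:** In the last pictures all three stand upright and square, 1.6 to 2.6 mm from where they started.

**Block:** It lies flat and parallel to the outline, about 5 to 7 mm off its centre (limit 15 mm). I measured it once, after placing, and did not re-centre it. The final side view shows it still in the tray.

**Bush and bearing:** The bush is where it was. I judged the bearing unmoved by eye in the picture taken after placing the block, and did not measure it.

**Failed or disagreeing:**
- The first grasp of the block failed because the pads slid over its top edge. It did not move, and a grasp 11 mm lower held.
- The order tray's heading came out as 0.035 rad from its outer edge and about 0.07 rad from the white outline. I set the block to 0.048, inside the 0.15 rad tolerance.
- The last fit of the red flange gave a heading of -0.043 rad, about 0.08 off the tray's (limit 0.2), but it was a poor fit and the flange looks square in the picture.

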